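# Zero the bench thickness gauge on a drawer runner

## Task

Slide the gauge's moving jaw shut, pushing the wooden drawer runner against the fixed jaw until it is firmly squeezed between the two, and leave the jaws shut on it. Then take the slim stylus from its wooden stand, reach it through the round hole in the readout housing and push the recessed button inside right down; finish while still gripping the stylus and holding that button down. Do not press the button in the square hole, and leave the other things on the table where they are.

Things in the scene. Friction and masses are not known exactly. Their poses are not given: they have to be found in the camera images.
- gauge: Bench thickness gauge, fixed. Origin: on the table under the middle of its aluminium bed (100 mm in x, 320 in y, 15 high). +x points to the grey readout housing (100 x 170 mm, top 55 mm above table, centre x +100 mm). Fixed jaw at the -y end; moving jaw slides towards -y. In the housing's flat top: round hole at x 85, y -45 mm, square hole at x 85, y +45 mm; display beyond them.
- anvil: Fixed steel jaw, 60 mm wide, 45 mm high above the bed. Origin at the bed's surface (15 mm above the table), on the jaw face that looks to the gauge's +y; the face is square to the gauge's y axis.
- jaw (a joint): Travel of the moving jaw, m: 0 fully open (150 mm between jaw faces), growing as it closes towards the gauge's -y; opening = 0.150 - value, so it is shut on the 36 mm runner at 0.114. About 2.5 N of friction; stays where left. The runner counts as squeezed when both jaws press it with over 2 N for 0.1 s.
- jaw_post (a point): Round upright post on the moving jaw's carriage, to pinch or push: diameter 16 mm, top 85 mm above table, foot on the carriage (50 mm wide, top 35 mm above table). This point: on its axis, 65 mm above table. The post is 70 mm behind (gauge +y of) the moving jaw's face; the jaw plate is 60 mm wide, 20 thick, top 60 mm above table; the carriage ends 30 mm behind the post.
- runner_center (a point): Loose wooden drawer runner block, 60 mm in its x, 36 in its y (the measured thickness), 40 high, about 90 g, on the bed between the jaws, not quite square to them. This point is its centre, 20 mm above its underside. Pushing the jaw slides and squares it against the fixed jaw.
- stylus_grip (a point): Slim stylus, upright, point down, in one of the stand's two holes (the fat bradawl is in the other, 70 mm away). Round black handle, diameter 15, length 70 mm; steel rod, diameter 6, projecting 45 mm below it; about 40 g. This point: centre of the handle; z from point to handle. In the stand the rod is sunk in its hole, the handle's foot rests on the stand's top, 55 mm above table.
- stylus_tip (a point): Centre of the flat point of the stylus's rod, 80 mm below the handle's centre.
- stand: Wooden tool stand, fixed to the table, 60 mm along its x, 130 mm along its y, 55 mm high. Origin at the centre of its underside. Two vertical holes, diameter 9 mm, 48 mm deep, at y = -35 and +35 mm.
- set_mouth (a point): Centre of the mouth of the round hole (diameter 13 mm) in the housing's top, 55 mm above the table. The button lies inside, its top 22 mm below the mouth when up. The wall of the hole is plain and vertical.
- set_top (a point): Centre of the top of the round, white recessed button (diameter 11 mm) in the round hole; moves with it.
- set_button (a joint): Travel of the button in the round hole in m: 0 up, 0.005 against its stop. Sprung: 1.4 N starts it, 4.9 N brings it to the stop; it comes up when let go. It counts as down beyond 0.0035.
- off_mouth (a point): Centre of the mouth of the square hole (13 mm) in the housing's top; do not press the button in it.
- off_button (a joint): Travel of the button in the square hole in m: 0 up, 0.005 down; same spring. Must stay up.
- jar: Glass jar with a steel lid, diameter 72 mm, 100 mm high; leave alone. Origin at the centre of its underside.
- tape: Roll of tape lying flat, outer diameter 100 mm, 36 mm high; leave alone. Origin at the centre of its underside.
- sanding_block: Cork sanding block, 110 x 65 x 28 mm; leave alone. Origin at the centre of its underside.
- drawer_knob: Brass drawer knob, diameter 36 mm, 32 mm high; leave alone. Origin at the centre of its underside.
- brush: Paint brush lying flat, 200 mm long; leave alone. Origin at the underside near its middle.
- paint_tin: Paint tin, diameter 100 mm, 115 mm high; leave alone. Origin at the centre of its underside.
- bradawl: Bradawl upright in the stand's other hole: fat pear-shaped wooden handle, up to 34 mm thick, top 110 mm above the table; leave it in its hole. Origin at its point, 30 mm below the stand's top.
Things that resemble listed ones, but are neither listed nor needed, are in the scene too. Leave any green look-alike of the part that bears runner_center alone.

How it is judged:
By the outcome, as a careful person would: the job done as asked, in the order asked, and still so for the second after the job is handed in, while the arm keeps its last pose, push and grip.
It also fails if it takes over 56 s, if anything falls off the work surface, if the arm or the gripper's body presses on something with over 40 N, if the wrist force passes 120 N, or if a joint passes its speed limit or range.

## Robot

A 6-joint arm with a two-finger parallel gripper is mounted at the origin on the work surface. World frame = base frame: x ahead of the robot, y to its left, z up, the work surface at z = 0. Lengths are in m, angles in rad, forces in N, time in s.
With the tool pointing down it reaches from about 0.275 to 0.825 m from the base axis. Payload 5.2 kg.
Tool frame: the origin (TCP) lies at the very end of the fingers, on their centre line; the grasp point (between the pads) lies 19 mm behind it; z points along the fingers, y is the line along which they close (so a half turn about z gives the same grasp; the last joint's range is limited). The gripper opens to 93 mm and grips with 3 to 60 N. Pads are 15 mm wide; open, the fingers measure 128 mm over their backs; the gripper's body (75 mm by 188 mm) begins 65 mm behind the grasp point.
Start: joints at [1.003, 0.259, 1.535, -0, 1.348, -0.203], TCP at [0.196, 0.514, 0.219] pointing down, gripper open.
Joint ranges: [-3.14, 3.14], [-0.91, 2.08], [0.19, 2.58], [-1.22, 4.36], [0.22, 2.71], [-3.12, 3.12]. Speed limits (rad/s): [2.57, 2.57, 3.14, 3.14, 3.14, 3.14].

## Interface

Orientations are given as a unit quaternion [x, y, z, w].
In Python, from station import env gives the robot as it stands.
- The arm moves only by the tool carry_out, never from a script. Its argument "rows" is one flat list of numbers, 5 for each row, row after row: the closure in counts, from 0 (fully open) to 255 (shut), then the shift along the world's x, y, z as a fraction of full scale, then the turn about the world's z as a fraction of full scale. In form: [fingers, x, y, z, twist, fingers, x, y, z, twist, ...]. A call has 1 to 8 rows; each row shifts and turns the commanded pose from where the row before left it; what a row does not reach is not made up. Full scale, the value 1, is 30 mm for a shift and 5 degrees for a turn. A row lasts 1/10 s, in which the tool goes at most 50 mm and 8.59 degrees, less where a joint would pass 70% of its speed; a pose out of reach is approached as far as the arm can. A call with a number of a shift or a turn outside -1 to 1 is refused whole. A call with a gripper value outside its range is refused whole. The fingers move at their own pace and stop on an object; "squeeze" is the grip in N (left out, the last holds). Time passes only in rows, so rows that do not move let the fingers close. It gives the time, the measured TCP pose, the force, the opening and the grip force at its end, in the units of the state.
- env.get_obs(): the state, without advancing time (a new reading comes with each control period).
- env.grab_frame(name): name is "side" or "top" or "wrist"; returns a dict with "color" (420x560x3 uint8, red, green, blue), "K" (3x3 intrinsics, pixels), "D" ([k1, k2, p1, p2, k3] as OpenCV has them; the pictures are not rectified), "pose" (4x4, takes a point from camera to world coordinates); the wrist camera has in their place "mount" (4x4, takes a point from camera to tool coordinates, whose origin is the TCP and whose axes are the flange's). Camera axes: x right, y down, z forward; pixel columns grow to the right and rows downward; lengths in m; the calibration is good to about 2 mm. A picture is of the moment at which its call begins: read the wrist's pose just before it. There is no depth.
- env.sign_off(): hands the job in; it is judged then, once.
The state is a dict: "time": time; "joint_pos": joint angles; "joint_vel": joint speeds; "tau": joint torques, N m; "eef_pos": TCP position; "tcp_rot": TCP orientation; "wrist_force": force on the tool from outside, world axes, zero at the start; "moment": the same for the moment, N m; "width": finger opening in m; "finger_force": force on a finger pad.
Only numpy, scipy, OpenCV 4.12 (cv2) and the standard library are available. Lean on these libraries where they do the work, as an engineer would, in place of code of your own. Each camera call takes 0.05 s, during which the arm holds its last target. There are 200 camera calls.

## Working session

There is one attempt and no reset: what is moved stays moved. The work goes in short steps, Python scripts to look and compute and a tool call to move; the robot and the scene stay as the last step left them, time stands still between calls to the robot, and variables do not carry over. Pictures are saved under pics/ and viewed, at most 10 in all, crops included, and the job is handed in when it is done.

Besides the shell and the picture viewer there is one more tool, called as name(argument=value, ...) on one line, values as JSON. carry_out: Moves the arm, as the interface text tells. Its arguments: {"type":"object","properties":{"rows":{"type":"array"},"squeeze":{"type":"number"}},"required":["rows"]}

```bash
mkdir -p pics; cat > h.py <<'E'
import numpy as np, cv2, json
from station import env
def snap(n,name):
    o=env.get_obs(); f=env.grab_frame(n); cv2.imwrite(f'pics/{name}.png',f['color'][:,:,::-1])
    P=f.get('pose')
    if P is None:
        from scipy.spatial.transform import Rotation as R
        T=np.eye(4);T[:3,:3]=R.from_quat(o['tcp_rot']).as_matrix();T[:3,3]=o['eef_pos'];P=T@np.array(f['mount'])
    np.savez(f'pics/{name}.npz',K=f['K'],D=f['D'],P=P); return f['color']
def ray(name,uv,z):
    c=np.load(f'pics/{name}.npz');p=cv2.undistortPoints(np.array(uv,float).reshape(-1,1,2),c['K'],c['D'])[:,0]
    d=np.c_[p,np.ones(len(p))]@c['P'][:3,:3].T;o=c['P'][:3,3]
    return o+d*((z-o[2])/d[:,2])[:,None]
def proj(name,X):
    c=np.load(f'pics/{name}.npz');M=np.linalg.inv(c['P']);X=np.array(X,float).reshape(-1,3)
    return cv2.projectPoints(X,cv2.Rodrigues(M[:3,:3])[0],M[:3,3],c['K'],c['D'])[0][:,0]
E
python3 - <<'E'
from h import *
a=snap('top','t0');b=snap('side','s0');snap('wrist','w0')
for n in('t0','s0'):
    print(np.load(f'pics/{n}.npz')['P'].round(3))
print(env.get_obs())
E
```

```text
[[-0.015 -0.987  0.162  0.424]
 [-0.999  0.019  0.027 -0.007]
 [-0.029 -0.161 -0.987  1.004]
 [ 0.     0.     0.     1.   ]]
[[-0.893 -0.291  0.344  0.113]
 [-0.45   0.583 -0.676  0.915]
 [-0.004 -0.758 -0.652  0.953]
 [ 0.     0.     0.     1.   ]]
{'time': 0.15, 'joint_pos': array([ 1.00319858e+00,  2.59180302e-01,  1.53577685e+00, -7.39472842e-06,
        1.34799042e+00, -2.02820380e-01]), 'joint_vel': array([ 0.0004937 , -0.00153648, -0.00485023,  0.0012012 , -0.00278181,
        0.00076076]), 'tau': array([ 2.75988219e-03, -4.37643170e+01, -2.84234369e+01,  7.16849975e-02,
        3.79186124e-02, -8.76287118e-05]), 'eef_pos': array([0.19598466, 0.51347933, 0.21802815]), 'tcp_rot': array([ 1.81378305e-01,  9.83413164e-01, -6.29170367e-04, -2.51216326e-04]), 'wrist_force': array([ 0.17870978,  0.39248307, -0.26308695]), 'moment': array([ 0.03542981,  0.05983549, -0.03763333]), 'finger_force': 0.0, 'width': 0.09311844215706225}
```

View pics/t0.png

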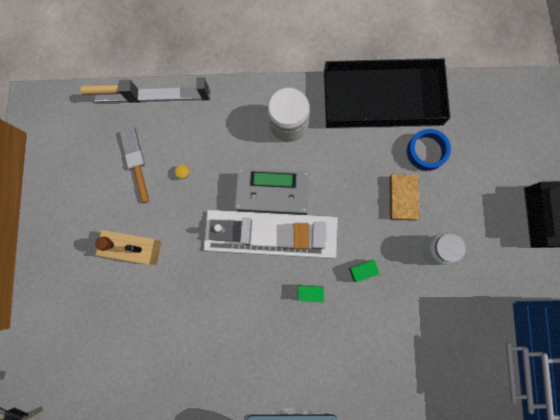

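View pics/s0.png

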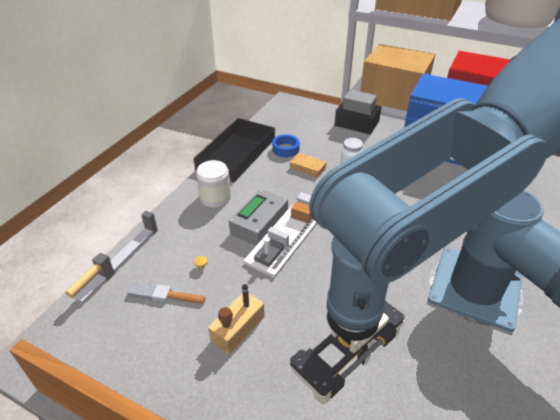

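The top view shows the gauge bed at about (270,233), with the post at (217,229), the runner at (301,235) and the fixed jaw at (319,235). The stand is at (128,247), with the bradawl at (104,243) and the stylus at (134,249). The side view shows the stylus at (246,295) and the bradawl at (226,316).

Look-alikes:
- **Runner:** orange block at (301,235); the green blocks at (365,270) and (311,294) are decoys.
- **Stylus:** black slim tool at (134,249); the brown fat tool at (104,243) is the bradawl.
- **Holes:** (253,195) and (292,196).

I'll take one close crop to check these.

```bash
python3 - <<'E'
from h import *
a=cv2.imread('pics/t0.png')
c=cv2.resize(a[160:270,190:345],None,fx=5,fy=5,interpolation=cv2.INTER_CUBIC)
cv2.imwrite('pics/c1.png',c)
b=cv2.imread('pics/s0.png')
c1=cv2.resize(a[225:270,90:165],None,fx=5,fy=5,interpolation=cv2.INTER_CUBIC)
c2=cv2.resize(b[275:355,200:275],None,fx=5,fy=5,interpolation=cv2.INTER_CUBIC)
o=np.zeros((400,750,3),np.uint8);o[:225,:375]=c1;o[:400,375:]=c2
cv2.imwrite('pics/c2.png',o)
E
```

```text
(no output)
```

View pics/c1.png

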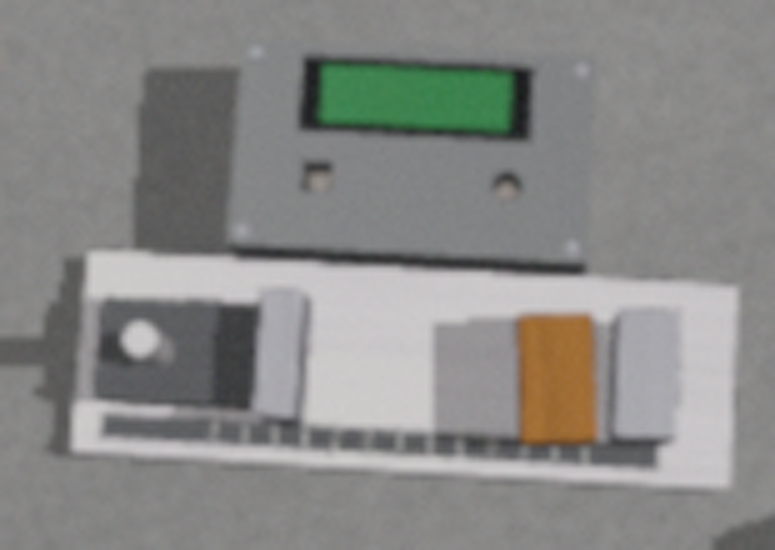

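View pics/c2.png

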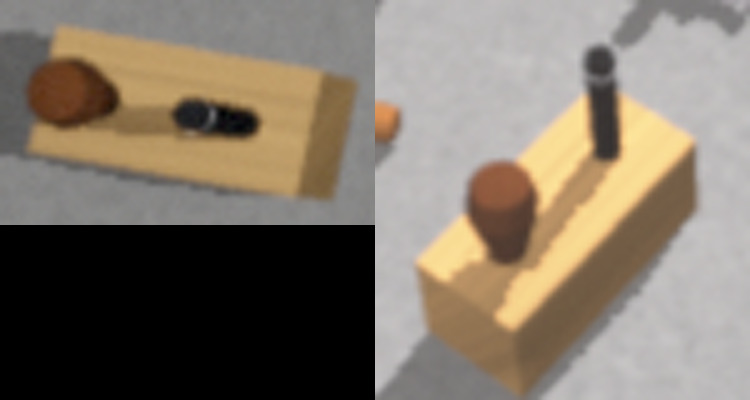

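The crops show:
- **Bed corners (crop 1):** (88,250), (738,287), (732,488) and (72,453).
- **Post top:** (139,339).
- **Round hole:** (508,186), on the fixed-jaw side. The square hole is at (318,176).
- **Stylus top (crop 2):** (193,116) in the top view and (599,62) in the side view.

```bash
python3 - <<'E'
from h import *
c=lambda l:[(u/5+190,v/5+160) for u,v in l]
np.set_printoptions(precision=4,suppress=True)
B=ray('t0',c([(88,250),(738,287),(732,488),(72,453)]),.015);print('bed',B)
print('bed sizes',[np.linalg.norm(B[i]-B[(i+1)%4]) for i in range(4)],'ctr',B.mean(0))
y=(B[0]-B[1]+B[3]-B[2]);print('yaw of gauge y minus 90 deg',np.degrees(np.arctan2(-y[0],y[1])))
print('post top',ray('t0',c([(139,339)]),.085))
H=ray('t0',c([(508,184),(318,174)]),.055);print('round,square',H,np.linalg.norm(H[0]-H[1]))
Hc=ray('t0',c([(238,48),(594,65),(584,265),(228,247)]),.055);print('housing',Hc,Hc.mean(0))
s=ray('t0',[(128.6,248.2)],.125);f=ray('t0',[(139.6,249.0)],.055);print('stylus',s,f)
print('side stylus',ray('s0',[(244.8,287.4)],.125),ray('s0',[(246.2,305.5)],.055))
d=lambda l:[(u/5+90,v/5+225) for u,v in l]
S=ray('t0',d([(55,26),(322,72),(297,194),(28,152)]),.055);print('stand',S,S.mean(0),[np.linalg.norm(S[i]-S[(i+1)%4]) for i in range(4)])
y=(S[0]-S[1]+S[3]-S[2]);a=np.degrees(np.arctan2(-y[0],y[1]));print('stand yaw',a)
u=y/np.linalg.norm(y);print('holes',S.mean(0)+.035*u,S.mean(0)-.035*u)
E
```

```text
bed [[ 0.5791  0.198   0.015 ]
 [ 0.5547 -0.1206  0.015 ]
 [ 0.4576 -0.1141  0.015 ]
 [ 0.4795  0.2044  0.015 ]]
bed sizes [np.float64(0.3194544229330897), np.float64(0.09731509528221031), np.float64(0.3192930542025129), np.float64(0.09979210495188524)] ctr [0.5177 0.0419 0.015 ]
yaw of gauge y minus 90 deg -4.147248748914042
post top [[0.5267 0.1595 0.085 ]]
round,square [[ 0.6005 -0.0095  0.055 ]
 [ 0.6072  0.0804  0.055 ]] 0.09018045167749598
housing [[ 0.6695  0.1186  0.055 ]
 [ 0.6574 -0.0516  0.055 ]
 [ 0.5612 -0.0444  0.055 ]
 [ 0.573   0.1231  0.055 ]] [0.6152 0.0364 0.055 ]
stylus [[0.481  0.3472 0.125 ]] [[0.4833 0.3491 0.055 ]]
side stylus [[0.4807 0.3551 0.125 ]] [[0.4819 0.3533 0.055 ]]
stand [[0.5291 0.4441 0.055 ]
 [0.5053 0.3147 0.055 ]
 [0.4485 0.3246 0.055 ]
 [0.4698 0.4538 0.055 ]] [0.4882 0.3843 0.055 ] [np.float64(0.13156596537483967), np.float64(0.05757652975973804), np.float64(0.13092593757850224), np.float64(0.06013441868733616)]
stand yaw -9.897650464713262
holes [0.4942 0.4188 0.055 ] [0.4822 0.3498 0.055 ]
```

carry_out(rows=[130, 0.92, -0.98, 0, 0.42, 130, 0.92, -0.98, 0, 0.42, 130, 0.92, -0.98, 0, 0.42, 130, 0.92, -0.98, 0, 0.42, 130, 0.92, -0.98, 0, 0.42, 130, 0.92, -0.98, 0, 0.42, 130, 0.92, -0.98, 0, 0.42, 130, 0.92, -0.98, 0, 0.42], squeeze=40)

```text
time: 0.95
eef_pos: [0.4177, 0.2772, 0.2185]
tcp_rot: [0.035, 0.999, -0.0, -0.0]
wrist_force: [-0.2, -0.0, 0.2]
width: 0.0456
finger_force: 0.0
```

carry_out(rows=[130, 0.92, -0.98, 0, 0, 130, 0.92, -0.98, 0, 0, 130, 0.92, -0.98, 0, 0, 130, 0.92, -0.98, 0, 0, 130, 0, 0, 0, 0, 130, 0, 0, 0, 0])

```text
time: 1.55
eef_pos: [0.5274, 0.1604, 0.218]
tcp_rot: [0.037, 0.999, 0.0, -0.001]
wrist_force: [-0.4, 0.9, -0.3]
width: 0.0458
finger_force: 0.0
```

```bash
python3 - <<'E'
from h import *
snap('wrist','w1')
g=lambda x,y,z:(.5177+.9974*x+.0723*y,.0419-.0723*x+.9974*y,z)
P=[(.5265,.1597,.085),g(.085,-.045,.055),g(0,.16,.015)]
print(proj('w1',P).round(1),np.load('pics/w1.npz')['P'].round(3))
E
```

```text
[[277.4 194.6]
 [136.8 258.4]
 [312.8 178.7]] [[ 0.073  0.954  0.292  0.444]
 [ 0.997 -0.07  -0.022  0.167]
 [-0.     0.293 -0.956  0.385]
 [ 0.     0.     0.     1.   ]]
```

View pics/w1.png

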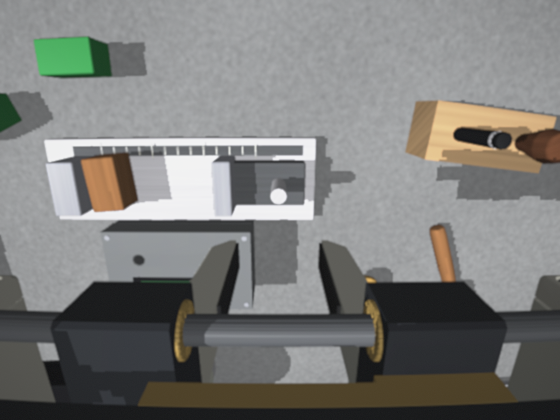

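The wrist picture has the post top at (278,196) and the round hole at (138,259). Both are within 1.5 px of the prediction, so I'm going down onto the post.

carry_out(rows=[130, 0, 0, -0.94, 0, 130, 0, 0, -0.94, 0, 130, 0, 0, -0.94, 0, 130, 0, 0, -0.94, 0, 130, 0, 0, -0.94, 0, 130, 0, 0, -0.9, 0, 130, 0, 0, 0, 0])

```text
time: 2.3
eef_pos: [0.5233, 0.1621, 0.0475]
tcp_rot: [0.035, 0.999, -0.0, -0.004]
wrist_force: [-0.9, -0.2, 0.2]
width: 0.0455
finger_force: 0.0
```

carry_out(rows=[255, 0, 0, 0, 0, 255, 0, 0, 0, 0, 255, 0, 0, 0, 0, 255, 0, 0, 0, 0, 255, 0, 0, 0, 0], squeeze=30)

```text
time: 2.8
eef_pos: [0.5281, 0.161, 0.0518]
tcp_rot: [0.036, 0.999, 0.0, 0.001]
wrist_force: [-1.0, -0.4, 5.7]
width: 0.0155
finger_force: 30.0
```

carry_out(rows=[255, -0.02, -0.2, 0, 0, 255, -0.02, -0.35, 0, 0, 255, -0.03, -0.4, 0, 0, 255, -0.03, -0.4, 0, 0, 255, -0.03, -0.4, 0, 0, 255, -0.03, -0.4, 0, 0, 255, -0.03, -0.4, 0, 0, 255, -0.02, -0.3, 0, 0])

```text
time: 3.6
eef_pos: [0.5217, 0.0752, 0.0518]
tcp_rot: [0.036, 0.999, 0.0, 0.001]
wrist_force: [-1.6, 3.2, 7.5]
width: 0.0154
finger_force: 30.0
```

carry_out(rows=[255, -0.01, -0.15, 0, 0, 255, -0.01, -0.15, 0, 0, 255, -0.01, -0.15, 0, 0, 255, -0.01, -0.1, 0, 0, 255, 0, 0, 0, 0])

```text
time: 4.1
eef_pos: [0.5205, 0.0586, 0.0518]
tcp_rot: [0.036, 0.999, 0.0, 0.001]
wrist_force: [-1.6, 0.4, 7.2]
width: 0.0154
finger_force: 30.0
```

carry_out(rows=[255, -0.01, -0.1, 0, 0, 255, -0.01, -0.1, 0, 0, 255, -0.01, -0.1, 0, 0, 255, 0, -0.05, 0, 0, 255, 0, 0, 0, 0])

```text
time: 4.6
eef_pos: [0.5198, 0.0498, 0.0518]
tcp_rot: [0.036, 0.999, 0.001, 0.001]
wrist_force: [-0.3, 6.9, 8.3]
width: 0.0155
finger_force: 30.0
```

carry_out(rows=[255, 0, -0.05, 0, 0, 255, 0, -0.05, 0, 0, 255, 0, -0.05, 0, 0, 255, 0, 0, 0, 0, 255, 0, 0, 0, 0])

```text
time: 5.1
eef_pos: [0.5198, 0.0498, 0.0518]
tcp_rot: [0.037, 0.999, 0.005, 0.001]
wrist_force: [1.7, 25.6, 8.5]
width: 0.0156
finger_force: 30.0
```

carry_out(rows=[255, 0, 0.1, 0, 0, 255, 0, 0, 0, 0, 130, 0, 0, 0, 0, 130, 0, 0, 0, 0, 130, 0, 0, 0, 0])

```text
time: 5.6
eef_pos: [0.5188, 0.0466, 0.0505]
tcp_rot: [0.036, 0.999, -0.0, -0.0]
wrist_force: [-0.3, -0.2, -0.4]
width: 0.0347
finger_force: 0.0
```

carry_out(rows=[130, 0, 0, 0.8, 0, 130, 0, 0, 0.9, 0, 130, 0, 0, 0.9, 0, 130, 0, 0, 0.9, 0, 130, 0, 0, 0.9, 0, 130, 0, 0, 0.9, 0, 130, 0, 0, 0, 0, 130, 0, 0, 0, 0])

```text
time: 6.4
eef_pos: [0.519, 0.0466, 0.2096]
tcp_rot: [0.036, 0.999, -0.0, 0.0]
wrist_force: [0.0, -0.4, -0.7]
width: 0.0454
finger_force: 0.0
```

```bash
python3 - <<'E'
from h import *
snap('wrist','w2')
a=cv2.imread('pics/w2.png');cv2.imwrite('pics/c3.png',cv2.resize(a[100:300,60:340],None,fx=2.5,fy=2.5))
print(env.get_obs()['eef_pos'])
E
```

```text
[0.51835358 0.04676734 0.20866599]
```

View pics/c3.png

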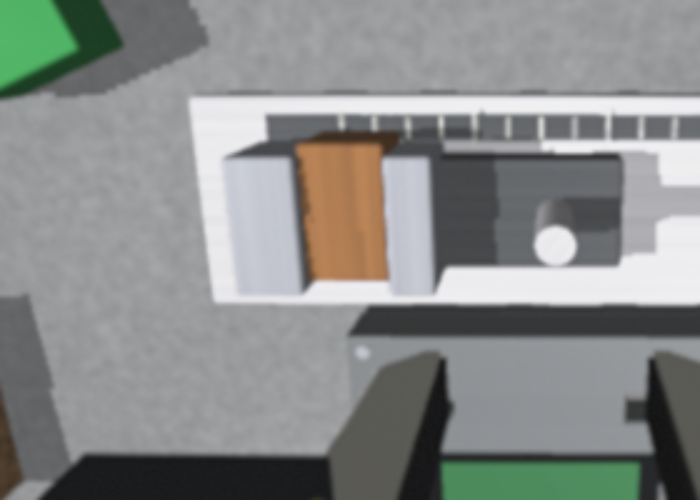

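The jaws are shut on the runner: in the crop, the faces at x≈300 and x≈387 both touch it. Next I move over the stylus.

carry_out(rows=[130, -0.11, 0.92, 0, 0, 130, -0.11, 0.92, 0, 0, 130, -0.11, 0.92, 0, 0, 130, -0.11, 0.92, 0, 0, 130, -0.11, 0.92, 0, 0, 130, -0.11, 0.92, 0, 0, 130, -0.11, 0.92, 0, 0, 130, -0.11, 0.92, 0, 0])

```text
time: 7.25
eef_pos: [0.4914, 0.2684, 0.2075]
tcp_rot: [0.036, 0.999, -0.001, -0.002]
wrist_force: [0.2, -0.4, -0.4]
width: 0.0455
finger_force: 0.0
```

carry_out(rows=[130, -0.11, 0.92, 0, 0, 130, -0.11, 0.92, 0, 0, 130, -0.11, 0.92, 0, 0, 130, 0, 0, 0, 0, 130, 0, 0, 0, 0])

```text
time: 7.75
eef_pos: [0.4818, 0.3503, 0.2077]
tcp_rot: [0.035, 0.999, -0.001, -0.001]
wrist_force: [0.4, 0.1, -0.1]
width: 0.0453
finger_force: 0.0
```

```bash
python3 - <<'E'
from h import *
print('w1 stylus',ray('w1',[(502,140)],.125))
a=snap('wrist','w3');print(proj('w3',[(.482,.3505,.125),(.482,.3505,.055)]),env.get_obs()['eef_pos'])
m=(a.max(2)<60)[:240].astype(np.uint8)
n,l,s,c=cv2.connectedComponentsWithStats(m)
for i in range(1,n):
    if s[i][4]>60: print(s[i],c[i])
cv2.imwrite('pics/c4.png',cv2.resize(a[120:320,180:440,::-1],None,fx=2.5,fy=2.5))
E
```

```text
w1 stylus [[0.48227659 0.34880234 0.125     ]]
[[278.64930381 212.04599433]
 [278.77768109 190.62031226]] [0.4821419  0.34976959 0.2081397 ]
[547 148  13  59 471] [554.99575372 181.95329087]
[273 187  13  16 166] [279.14457831 194.59036145]
[272 204  15  16 192] [278.83333333 211.65104167]
[  0 211  64  29 400] [ 45.0875 221.2075]
```

View pics/c4.png

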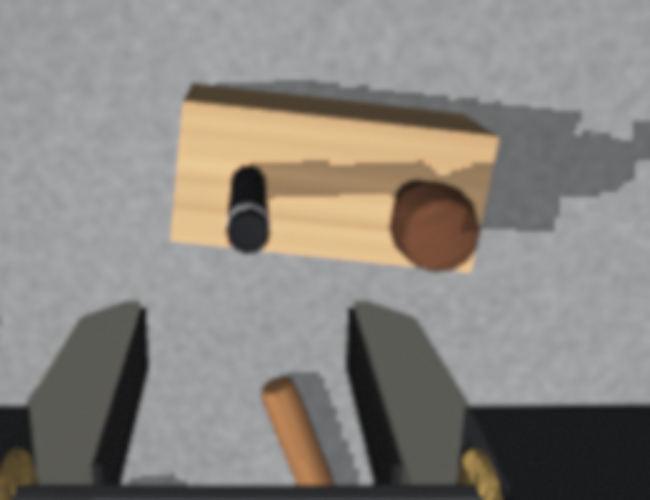

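The stylus top is at crop pixel (247,230), which is full-image (278.8,212). That is exactly where predicted, and the bradawl is clear of the fingers. I'm going down and gripping.

carry_out(rows=[130, 0, 0, -0.91, 0, 130, 0, 0, -0.91, 0, 130, 0, 0, -0.91, 0, 130, 0, 0, -0.91, 0, 130, 0, 0, -0.91, 0, 130, 0, 0, 0, 0, 130, 0, 0, 0, 0])

```text
time: 8.5
eef_pos: [0.4828, 0.3495, 0.0731]
tcp_rot: [0.036, 0.999, -0.0, -0.001]
wrist_force: [0.6, 0.5, 0.2]
width: 0.0457
finger_force: 0.0
```

carry_out(rows=[255, 0, 0, 0, 0, 255, 0, 0, 0, 0, 255, 0, 0, 0, 0, 255, 0, 0, 0, 0, 255, 0, 0, 0, 0, 255, 0, 0, 0, 0], squeeze=40)

```text
time: 9.1
eef_pos: [0.483, 0.3508, 0.0738]
tcp_rot: [0.036, 0.999, 0.0, 0.0]
wrist_force: [0.2, -0.3, 4.5]
width: 0.0145
finger_force: 40.0
```

carry_out(rows=[255, 0, 0, 0.3, 0, 255, 0, 0, 0.6, 0, 255, 0, 0, 0.9, 0, 255, 0, 0, 0.9, 0, 255, 0, 0, 0.9, 0, 255, 0, 0, 0.5, 0, 255, 0, 0, 0, 0])

```text
time: 9.8
eef_pos: [0.484, 0.3513, 0.1992]
tcp_rot: [0.036, 0.999, 0.001, 0.002]
wrist_force: [-0.4, -0.0, -0.4]
width: 0.0144
finger_force: 40.0
```

carry_out(rows=[255, 0.3, -0.6, 0, 0, 255, 0.3, -0.9, 0, 0, 255, 0.3, -0.9, 0, 0, 255, 0.3, -0.9, 0, 0, 255, 0.3, -0.9, 0, 0, 255, 0.3, -0.9, 0, 0, 255, 0.3, -0.9, 0, 0, 255, 0.3, -0.9, 0, 0])

```text
time: 10.6
eef_pos: [0.5542, 0.1425, 0.1948]
tcp_rot: [0.036, 0.999, -0.0, -0.001]
wrist_force: [0.4, -0.2, -1.4]
width: 0.0143
finger_force: 40.0
```

carry_out(rows=[255, 0.3, -0.9, 0, 0, 255, 0.3, -0.9, 0, 0, 255, 0.3, -0.9, 0, 0, 255, 0.3, -0.9, 0, 0, 255, 0.3, -0.9, 0, 0, 255, 0, -0.6, 0, 0, 255, 0, 0, 0, 0, 255, 0, 0, 0, 0])

```text
time: 11.4
eef_pos: [0.5991, -0.0092, 0.1951]
tcp_rot: [0.036, 0.999, 0.0, -0.001]
wrist_force: [-0.0, 0.6, -0.1]
width: 0.0144
finger_force: 40.0
```

```bash
python3 - <<'E'
from h import *
print('hole from w1',ray('w1',[(138,259)],.055))
o=env.get_obs();e=o['eef_pos'];snap('wrist','w4');snap('side','s4');snap('top','t4');print(e,o['width'])
t=e-[0,0,.064]
print('tip',t)
for n in('w4','s4','t4'):print(n,proj(n,[t,t+[0,0,.045],(.5995,-.0093,.055)]).round(1).tolist())
a=cv2.imread('pics/w4.png');b=cv2.imread('pics/s4.png')
u,v=proj('s4',[t])[0].astype(int);x=b[v-60:v+60,u-60:u+60]
o=np.zeros((480,800,3),np.uint8);o[:315,:320]=cv2.resize(a[90:300,180:393],(320,315));o[:,320:]=cv2.resize(x,(480,480),interpolation=2);cv2.imwrite('pics/c5.png',o)
E
```

```text
hole from w1 [[ 0.60002334 -0.00787661  0.055     ]]
[ 0.59905026 -0.00916074  0.19510225] 0.014439971827300495
tip [ 0.59905026 -0.00916074  0.13110225]
w4 [[278.1, 219.5], [278.1, 243.6], [278.1, 194.0]]
s4 [[271.9, 181.9], [271.7, 169.3], [272.1, 201.8]]
t4 [[291.4, 191.1], [291.4, 186.8], [291.5, 197.2]]
```

View pics/c5.png

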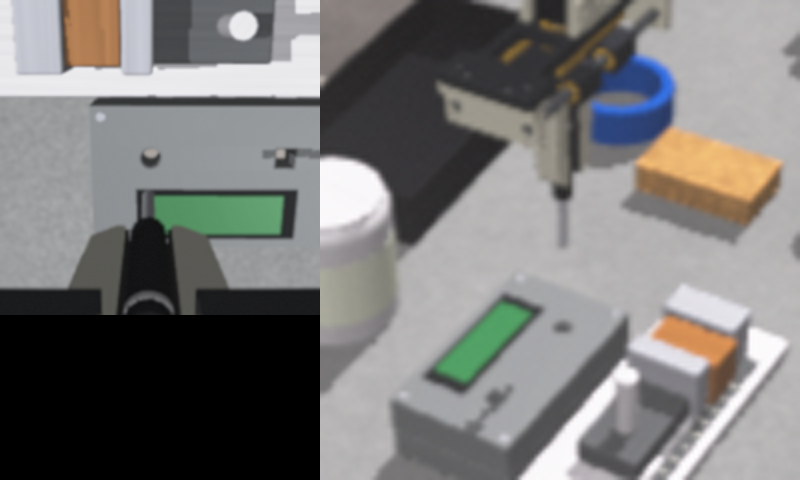

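The wrist crop has the hole at (150,157) and the rod tip at (147,192). The side crop has the tip at (562,246), directly above the hole at (562,326). I'll refine the hole centre numerically at a lower height.

carry_out(rows=[255, 0, 0, -0.6, 0, 255, 0, 0, -0.6, 0, 255, 0, 0, -0.4, 0, 255, 0, 0, 0, 0, 255, 0, 0, 0, 0])

```text
time: 12.05
eef_pos: [0.5998, -0.0089, 0.1484]
tcp_rot: [0.035, 0.999, 0.0, -0.0]
wrist_force: [0.7, -0.5, -0.3]
width: 0.0146
finger_force: 40.0
```

```bash
python3 - <<'E'
from h import *
e=env.get_obs()['eef_pos'];a=snap('wrist','w5');print(e)
t=e-[0,0,.064];print('pred tip, hole px',proj('w5',[t,(.5995,-.0093,.055)]))
for n in('w4','w5'):
    a=cv2.imread(f'pics/{n}.png').astype(int)
    u,v=proj(n,[(.5995,-.0093,.055)])[0].astype(int)
    w=a[v-16:v+17,u-16:u+17];bg=np.median(w.reshape(-1,3),0)
    m=(np.abs(w-bg).max(2)>22).astype(np.uint8)
    k,l,s,c=cv2.connectedComponentsWithStats(m)
    for i in range(1,k):
        if s[i][4]>25:
            p=(s[i][0]+s[i][2]/2-.5+u-16,s[i][1]+s[i][3]/2-.5+v-16);print(n,s[i],p,ray(n,[p],.055))
a=cv2.imread('pics/w5.png');cv2.imwrite('pics/c6.png',cv2.resize(a[140:270,210:350],None,fx=4,fy=4,interpolation=2))
E
```

```text
[ 0.59979507 -0.00890653  0.14835874]
pred tip, hole px [[278.16998127 219.31319022]
 [277.72584751 207.32299354]]
w4 [ 11  14  14  12 122] (np.float64(279.5), np.float64(196.5)) [[ 0.60222465 -0.0080426   0.055     ]]
w5 [ 11  12  16  21 225] (np.float64(279.5), np.float64(213.0)) [[ 0.60474252 -0.0081375   0.055     ]]
```

View pics/c6.png

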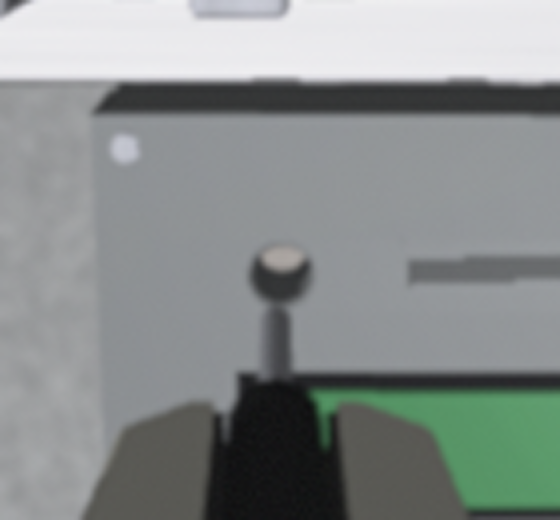

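The hole mouth is at crop (281,275) and the rod tip at (276,308). The hole is about 1 mm further +y than planned, so I correct slightly and go in slowly.

carry_out(rows=[255, 0.02, 0.04, 0, 0, 255, 0, 0, -0.3, 0, 255, 0, 0, -0.3, 0, 255, 0, 0, -0.3, 0, 255, 0, 0, -0.2, 0, 255, 0, 0, -0.2, 0, 255, 0, 0, -0.2, 0, 255, 0, 0, 0, 0])

```text
time: 12.9
eef_pos: [0.5997, -0.0081, 0.1021]
tcp_rot: [0.036, 0.999, 0.0, -0.001]
wrist_force: [-0.2, -0.4, -0.8]
width: 0.0146
finger_force: 40.0
```

carry_out(rows=[255, 0, 0, -0.1, 0, 255, 0, 0, -0.1, 0, 255, 0, 0, -0.05, 0, 255, 0, 0, -0.05, 0, 255, 0, 0, 0, 0, 255, 0, 0, 0, 0])

```text
time: 13.5
eef_pos: [0.6006, -0.0082, 0.0946]
tcp_rot: [0.036, 0.999, -0.0, 0.0]
wrist_force: [0.5, 0.3, 2.6]
width: 0.0143
finger_force: 40.0
```

carry_out(rows=[255, 0, 0, -0.05, 0, 255, 0, 0, -0.05, 0, 255, 0, 0, -0.05, 0, 255, 0, 0, 0, 0, 255, 0, 0, 0, 0])

```text
time: 14.0
eef_pos: [0.6008, -0.0083, 0.0913]
tcp_rot: [0.036, 0.999, -0.0, 0.001]
wrist_force: [-3.1, 1.2, 12.8]
width: 0.0148
finger_force: 40.0
```

carry_out(rows=[255, 0, 0, 0, 0, 255, 0, 0, 0, 0, 255, 0, 0, 0, 0, 255, 0, 0, 0, 0, 255, 0, 0, 0, 0, 255, 0, 0, 0, 0])

```text
time: 14.6
eef_pos: [0.6008, -0.0082, 0.0913]
tcp_rot: [0.036, 0.999, -0.0, 0.001]
wrist_force: [-2.7, 0.5, 12.9]
width: 0.0146
finger_force: 40.0
```

```bash
python3 - <<'E'
from h import *
o=env.get_obs();print(o['eef_pos'],o['wrist_force'],o['width'],o['finger_force'])
b=snap('side','s6')[120:280,190:390,::-1];a=snap('wrist','w6')[120:280,180:380,::-1]
cv2.imwrite('pics/c7.png',cv2.resize(np.hstack([a,b]),None,fx=2,fy=2,interpolation=2))
E
```

```text
[ 0.60082792 -0.00823653  0.0913474 ] [-2.70378718  0.46368877 12.93932369] 0.014636444090684913 40.002703070640564
```

View pics/c7.png

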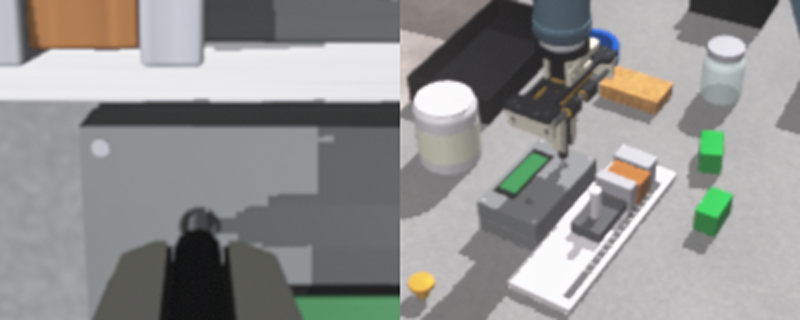

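The picture shows the rod inside the round hole at (200,222) and the runner still squeezed at (85,25). The push is a steady 12.9 N, well over the 4.9 N stop force. I'm handing in.

```bash
python3 -c "
from station import env
print(env.sign_off())"
```

```text
the job is handed in; nothing more can be done
None
```

I handed the job in at about 14.7 s: the jaws are shut on the runner, and the gripped stylus is holding the round-hole button down with a steady 13 N (4.9 N reaches its stop); the hand-in gave no verdict.

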